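Refit the hob knob and hold it in to light the burner

TASK

Clear the front burner of this gas hob: take the steel cup off it and leave the cup hanging by its handle on the free hook of the utensil stand. Then refit the loose control knob: turn it so that the flat in its bore matches the flat of the bare spindle, push it fully home, press it in against the spring as far as it goes, as for lighting, and finish while still holding it pressed in. Leave the other knob, the tub and the bottle as they are.

Things in the scene. Friction and masses are not known exactly. Their poses are not given: they have to be found in the camera images.
- cup_centre (a point): Steel measuring cup, 60 mm across, 80 mm tall, about 160 g, open at the top, standing upright on the front burner's pan support, its bottom 50 mm above the counter. The point is on its axis half-way up, 40 mm above its bottom; z points up through the mouth, y points to the handle.
- hook_seat (a point): Free hook of the utensil stand: a level round bar, 7 mm thick, 190 mm above the counter. The point is on the bar's centre line where a handle hangs; x runs along the bar to the post. 30 mm in front of the point (-x, roughly towards the robot) the bar turns up: its tip is 40 mm in front of and 14 mm above the point. Nothing is beside or above the bar.
- cup: The same cup: origin at the centre of its bottom, y towards the handle. The handle is a loop of 6 mm round wire in the plane of y and z, standing out to 61 mm from the cup's axis; the opening inside it runs from the cup's wall (30 mm from the axis) to 55 mm from the axis, and from 20 to 65 mm above the bottom.
- stand: The steel utensil stand, fixed: origin on the counter straight below hook_seat, axes the same. Its post (10 mm thick, top 200 mm above the counter) is 70 mm behind the origin (+x), on a round foot 124 mm across; a ladle hangs on a second hook behind the post. Stand and loose knob are on opposite sides of the hob, either way round.
- knob_centre (a point): Loose black cast control knob, about 110 g, lying right way up on the counter; 37 mm tall. The point is on its axis, 18.5 mm above its underside. Skirt 44 mm across, 17 mm high; on it a bar grip along x, 12 mm thick (along y), 43 mm long, 20 mm high. The bar's +x end is the pointer: it tapers, and a white line on top runs from the middle to it.
- knob: The same loose knob: origin at the centre of its underside, x towards the pointer. The bore opens in the underside: D-shaped, 14 mm round and 14 mm deep, its flat on the +x side, under the pointer, 2.2 mm from the axis; the round part flares 1 mm at the mouth.
- spindle_tip (a point): Upper end of the bare upright valve spindle at the hob's front, the left one as the robot sees it; 20 mm proud of the hob's top, which is 10 mm above the counter. D section: 12 mm round, one flat on its +x side 1.2 mm from the axis; square-ended. The knob goes on with about 1 mm of play all round; fully home, its bore's end sits on the tip.
- spindle (a joint): How far the bare spindle is pressed in, in m: 0 at rest, 0.005 at its stop. It is sprung: 3 N to start it, 9 N at the stop. It does not turn. With the knob home its underside is 6 mm above the hob's top at rest, 1 mm when pressed in. Its flat faces straight to the back of the hob (the off position).
- front_burner (a point): Centre of the front burner, level with the top of its pan support (50 mm above the counter, 210 mm across the corners). The fixed hob (510 mm deep, 290 mm wide) runs away from the robot along x; the two control spindles are 150 mm in front of this point (-x), 110 mm apart.
- fitted_centre (a point): Centre of the second control knob, the same as the loose one, fitted on the other spindle, 110 mm to the right of the bare one. It stands at off: its pointer points straight to the back of the hob, as the refitted knob's will. It stays as it is.
- fitted_knob (a joint): Angle of the fitted knob in rad, 0 at the start.
- tub: Small white food tub with a blue lid on the counter, 80 x 110 x 54 mm; origin at the centre of its underside. Not to be moved.
- bottle: Brown glass bottle on the counter, 60 mm across, 170 mm tall; origin at the centre of its underside. Not to be moved.

How it is judged:
By the outcome, as a careful person would: the job done as asked, in the order asked, and still so for the second after the job is handed in, while the arm keeps its last pose, push and grip.
It also fails if it takes over 64 s, if anything falls off the work surface, if the arm or the gripper's body presses on something with over 40 N, if the wrist force passes 120 N, or if a joint passes its speed limit or range.

ROBOT

A 6-joint arm with a two-finger parallel gripper is mounted at the origin on the work surface. World frame = base frame: x ahead of the robot, y to its left, z up, the work surface at z = 0. Lengths are in m, angles in rad, forces in N, time in s.
With the tool pointing down it reaches from about 0.275 to 0.725 m from the base axis. Payload 5.6 kg.
Tool frame: the origin (TCP) lies at the very end of the fingers, on their centre line; the grasp point (between the pads) lies arm.grasp_offset behind it (arm.grasp_offset is the distance from the TCP to the grasp point, in m); z points along the fingers, y is the direction in which the jaws open and shut (so a half turn about z gives the same grasp; the last joint's range is limited). The gripper opens to 85 mm and grips with 20 to 120 N. Pads are 22 mm wide; open, the fingers measure 114 mm over their backs; the gripper's body (76 mm by 85 mm) begins 54 mm behind the grasp point. The pads swing forward as they close: fully open they stand 13 mm farther back than shut.
Start: joints at [-0.864, 0.255, 0.108, 0, -1.424, -0.285], TCP at [0.225, -0.502, 0.231] pointing down, gripper open.
Joint ranges: [-2.95, 2.95], [-1.21, 1.97], [-1.09, 1.5], [-2.87, 1.71], [-2.94, -0.07], [-3.05, 3.05]. Speed limits (rad/s): [2.57, 2.57, 3.14, 3.14, 3.14, 3.14].

INTERFACE

Orientations are given as a unit quaternion [w, x, y, z].
In Python, from station import arm gives the robot as it stands.
- The arm moves only by the tool step_arm, never from a script. Its argument "increments" is one flat list of numbers, 7 for each row, row after row: the turn, a rotation vector about the world's x, y, z in rad, then the shift along the world's x, y, z in mm, then the opening, from -1 (shut) to 1 (fully open). In form: [rx, ry, rz, dx, dy, dz, hand, rx, ry, rz, dx, dy, dz, hand, ...]. A call has 1 to 5 rows; each row is the pose to reach, as a shift and turn from the pose commanded when the call began; what a row does not reach only later rows make up. A row lasts 1/8 s, in which the tool goes at most 62.5 mm and 10.7 degrees, less where a joint would pass 70% of its speed; a pose out of reach is approached as far as the arm can. A call with a gripper value outside its range is refused whole. The fingers move at their own pace and stop on an object; "squeeze" is the grip in N (left out, the last holds). Time passes only in rows, so rows that repeat a pose let the fingers close. It gives the time, the measured TCP pose, the force and the opening at its end, in the units of the state.
- arm.read_state(): the state, without advancing time (a new reading comes with each control period).
- arm.get_image(name): name is "side" or "top"; returns the picture (400x640x3 uint8, red, green, blue); there is no depth.
- arm.camera_info(name): a dict with "intrinsics" (3x3 intrinsics, pixels), "dist" ([k1, k2, p1, p2, k3] as OpenCV has them; the pictures are not rectified), "position" and "attitude" of the camera in the world. Camera axes: x right, y up, looking along -z (the intrinsics and any distortion apply to the point x, -y, -z); pixel columns grow to the right and rows downward; lengths in m; the calibration is good to about 2 mm. A picture is of the moment at which its call begins. camera_info takes no time and is no camera call.
- arm.finish_job(): hands the job in, once; it reports no verdict.
The state is a dict: "time": time; "joints": joint angles; "dq": joint speeds; "effort": joint torques, N m; "tool_pos": TCP position; "eef_rot": TCP orientation; "ft_force": force on the tool from outside, world axes, zero at the start; "torque": the same for the moment, N m; "grip_width": finger opening in m.
Only numpy, scipy, OpenCV 4.12 (cv2) and the standard library are available. Lean on these libraries where they do the work, as an engineer would, in place of code of your own. Each camera call takes 0.05 s, during which the arm holds its last target.

## Working session

There is one attempt and no reset: what is moved stays moved. The work goes in short steps, Python scripts to look and compute and a tool call to move; the robot and the scene stay as the last step left them, time stands still between calls to the robot, and variables do not carry over. Pictures are saved under pics/ and viewed, and the job is handed in when it is done.

Besides the shell and the picture viewer there is one more tool, called after ">>>" as a command line: name --argument value ..., lists and objects as JSON in quotes. step_arm: Moves the arm, as the interface text tells. Its arguments: {"type":"object","properties":{"increments":{"type":"array"},"squeeze":{"type":"number"}},"required":["increments"]}

```bash
mkdir -p pics; ls; python3 - <<'E'
from station import arm
import cv2
s=arm.read_state(); print(s); print(arm.grasp_offset)
for n in("side","top"):
    print(n,arm.camera_info(n)); cv2.imwrite(f"pics/{n}0.png",arm.get_image(n)[:,:,::-1])
E
```

```text
pics
{'time': 0.0, 'joints': array([-8.64415567e-01,  2.55749356e-01,  1.06949760e-01, -4.56562378e-04,
       -1.42388667e+00, -2.84547116e-01]), 'dq': array([-0.00103563,  0.00029836,  0.00133231,  0.0002418 , -0.00121547,
        0.00141395]), 'effort': array([ 8.72155579e-04, -3.86627054e+01,  2.37943518e+01,  5.36533445e+00,
       -6.13054362e-03,  2.07794336e-06]), 'tool_pos': array([ 0.22499589, -0.50131265,  0.23037564]), 'eef_rot': array([-2.50637927e-04, -2.09323509e-01,  9.77845962e-01,  9.38686091e-04]), 'ft_force': array([ 0.18184149,  0.83380381, -0.03937842]), 'torque': array([0.01313511, 0.00073832, 0.02617117]), 'grip_width': 0.08522642281987194}
0.0187
side {'intrinsics': array([[416.93090543,   0.        , 318.78293538],
       [  0.        , 416.93090543, 203.1116212 ],
       [  0.        ,   0.        ,   1.        ]]), 'dist': array([-0.04752838,  0.        ,  0.        ,  0.        ,  0.        ]), 'position': array([0.18693915, 0.6100015 , 0.76386539]), 'attitude': array([-0.26219834, -0.12299619,  0.4001557 ,  0.86948225])}
top {'intrinsics': array([[374.57434643,   0.        , 321.08286677],
       [  0.        , 374.57434643, 204.53240252],
       [  0.        ,   0.        ,   1.        ]]), 'dist': array([-0.07606357,  0.        ,  0.        ,  0.        ,  0.        ]), 'position': array([0.50086302, 0.01026079, 1.00041363]), 'attitude': array([ 0.71396702,  0.04254024, -0.04259884, -0.69758639])}
```

View pics/side0.png

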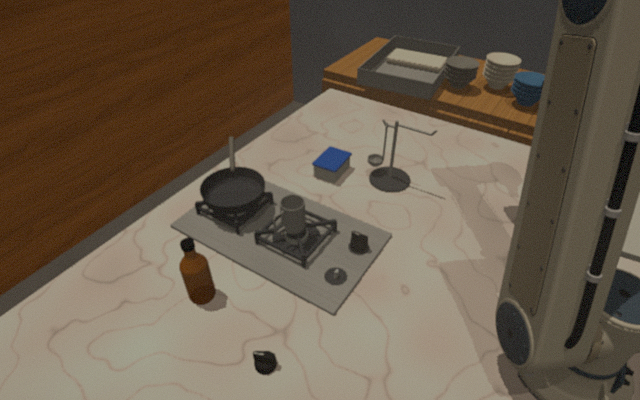

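View pics/top0.png

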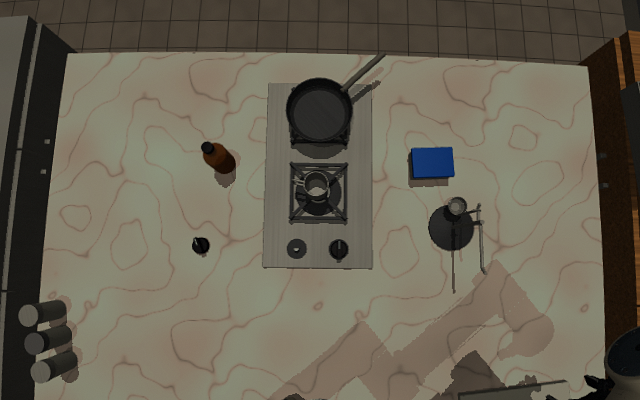

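```bash
cat > h.py <<'E'
import numpy as np, cv2
from scipy.spatial.transform import Rotation as R
from station import arm
def cam(n):
    c=arm.camera_info(n); q=c["attitude"]; Rm=R.from_quat([q[1],q[2],q[3],q[0]]).as_matrix()
    Rc=Rm@np.diag([1,-1,-1]); return c["intrinsics"],c["dist"],c["position"],Rc
def proj(n,P):
    K,d,p,Rc=cam(n); P=np.atleast_2d(np.array(P,float))
    return cv2.projectPoints(P,cv2.Rodrigues(Rc.T)[0],-Rc.T@p,K,d)[0][:,0]
def ray(n,uv):
    K,d,p,Rc=cam(n); u=cv2.undistortPoints(np.array([[uv]],float),K,d)[0,0]
    return p,Rc@np.array([u[0],u[1],1])
def onz(n,uv,z):
    p,d=ray(n,uv); return p+d*(z-p[2])/d[2]
def tri(a,b):
    p,d=ray("top",a);q,e=ray("side",b)
    d=d/np.linalg.norm(d);e=e/np.linalg.norm(e)
    s=np.linalg.lstsq(np.c_[d,-e],q-p,rcond=None)[0]
    x=p+d*s[0];y=q+e*s[1]; return (x+y)/2,np.linalg.norm(x-y)
def crop(src,out,x0,y0,w,h,f):
    im=cv2.imread(src)[y0:y0+h,x0:x0+w]; im=cv2.resize(im,None,fx=f,fy=f,interpolation=cv2.INTER_CUBIC)
    im=cv2.convertScaleAbs(im,alpha=1.7,beta=10); cv2.imwrite(out,im)
def snap(n,out):
    cv2.imwrite(out,arm.get_image(n)[:,:,::-1])
E
python3 - <<'E'
from h import *
crop("pics/top0.png","pics/a1.png",260,150,120,120,5)
crop("pics/top0.png","pics/a2.png",415,180,100,120,5)
crop("pics/top0.png","pics/a3.png",180,225,50,40,10)
crop("pics/side0.png","pics/a4.png",240,180,150,120,5)
crop("pics/side0.png","pics/a5.png",350,110,110,100,6)
crop("pics/side0.png","pics/a6.png",240,340,50,40,10)
E
```

```text
(no output)
```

View pics/a1.png

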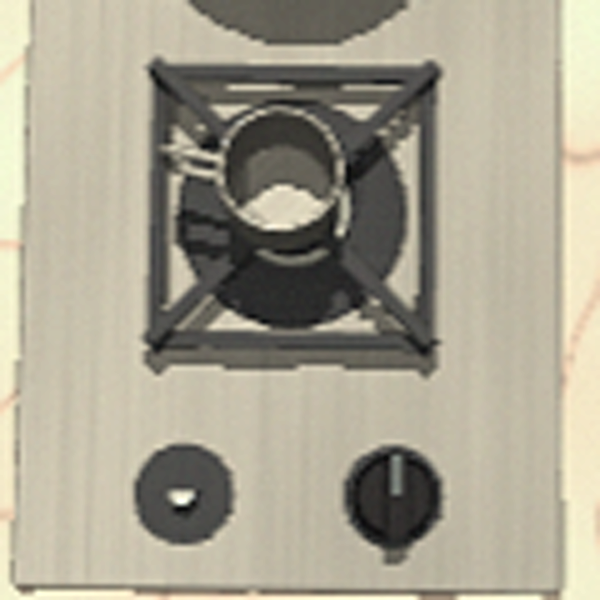

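View pics/a2.png

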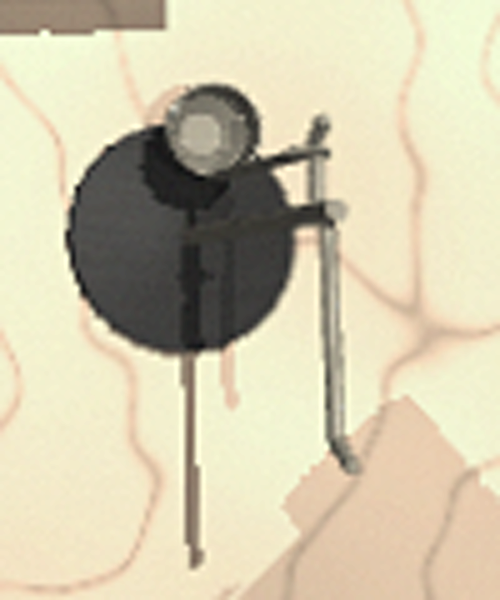

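View pics/a3.png

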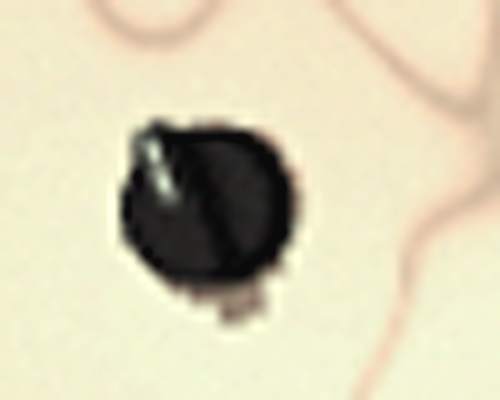

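View pics/a4.png

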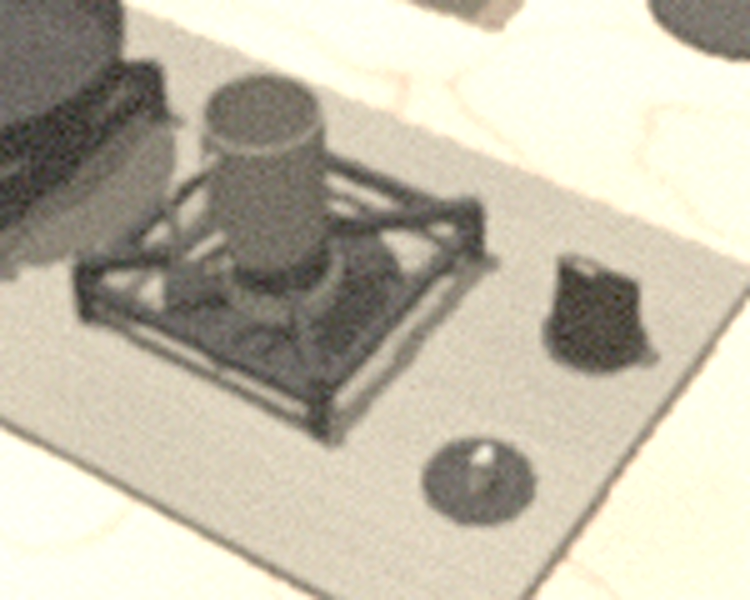

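View pics/a5.png

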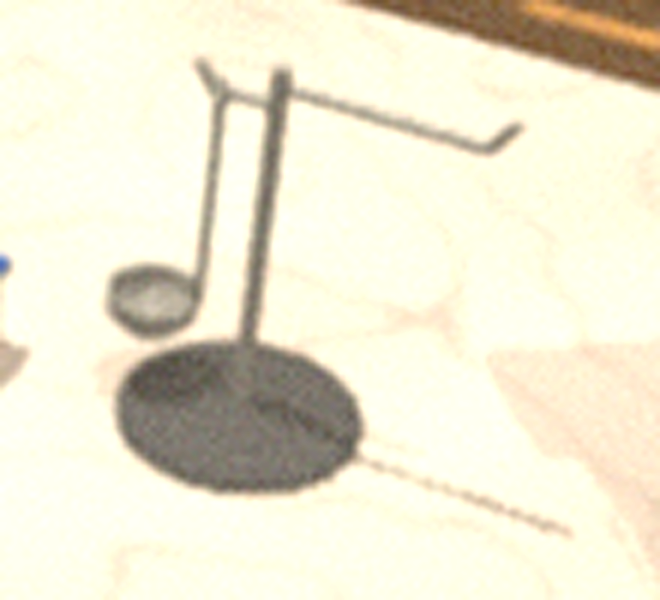

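View pics/a6.png

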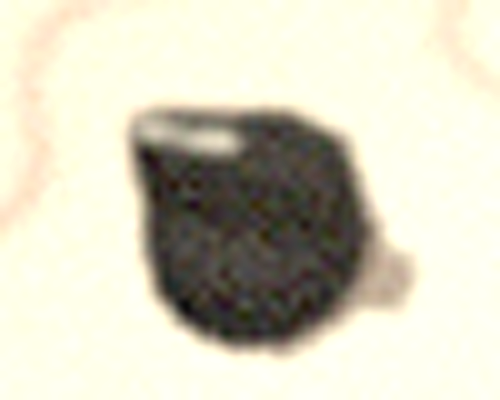

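```bash
cat >> h.py <<'E'
def fc(x,y,x0,y0,f): return ((x+.5)/f-.5+x0,(y+.5)/f-.5+y0)
E
python3 - <<'E'
from h import *
T=lambda x,y:fc(x,y,260,150,5)
S=lambda x,y:fc(x,y,240,180,5)
print("rim",onz("top",T(283,170),.13), tri(T(283,170),S(264,112)))
print("handle end",onz("top",T(165,155),.115))
print("spindle",onz("top",T(183,494),.03),tri(T(183,494),S(483,455)), "disc",onz("top",T(184,494),.012),onz("side",S(479,481),.012))
print("fitted top",onz("top",T(395,494),.0435))
for u in[(157,66),(437,68),(430,348),(155,345)]: print("grid",onz("top",T(*u),.05))
for u in[(22,580),(562,588)]: print("hobcorner",onz("top",T(*u),.01))
T=lambda x,y:fc(x,y,415,180,5)
S=lambda x,y:fc(x,y,350,110,6)
print("bend",onz("top",T(335,437),.19),tri(T(335,437),S(487,150)))
print("tip",onz("top",T(352,468),.204),tri(T(352,468),S(518,126)))
print("post",onz("top",T(336,211),.2),tri(T(336,211),S(282,72)))
print("foot",onz("top",T(180,238),.005))
T=lambda x,y:fc(x,y,180,225,10)
S=lambda x,y:fc(x,y,240,340,10)
print("knob skirt",onz("top",T(210,204),.012))
print("line",onz("top",T(143,140),.037),onz("top",T(172,198),.037),onz("side",S(145,130),.037),onz("side",S(238,140),.037))
E
```

```text
rim [0.65565316 0.02406679 0.13      ] (array([0.65549037, 0.02389197, 0.12907706]), np.float64(0.0007460527917725295))
handle end [0.66432446 0.08114214 0.115     ]
spindle [0.5030292  0.07300249 0.03      ] (array([0.50209798, 0.07249808, 0.0300792 ]), np.float64(0.0021118388488029155)) disc [0.50308214 0.07364129 0.012     ] [0.50220747 0.07301862 0.012     ]
fitted top [ 0.5055087  -0.03556117  0.0435    ]
grid [0.7231247  0.09205932 0.05      ]
grid [ 0.72545832 -0.05320042  0.05      ]
grid [ 0.57977696 -0.05173553  0.05      ]
grid [0.5780483  0.08825665 0.05      ]
hobcorner [0.45608455 0.1574214  0.01      ]
hobcorner [ 0.45851105 -0.12563105  0.01      ]
bend [ 0.47039741 -0.34054105  0.19      ] (array([ 0.46972852, -0.34086798,  0.19005847]), np.float64(0.0014803634493527266))
tip [ 0.45788153 -0.34173956  0.204     ] (array([ 0.45777777, -0.34091915,  0.20611619]), np.float64(0.0004793509882709559))
post [ 0.56810224 -0.33876801  0.2       ] (array([ 0.56823535, -0.33933685,  0.19866939]), np.float64(4.80150451613852e-05))
foot [ 0.5681909  -0.33739905  0.005     ]
knob skirt [0.50539894 0.32789725 0.012     ]
line [0.52124318 0.3384025  0.037     ] [0.50653956 0.32991039 0.037     ] [0.5213258  0.33540675 0.037     ] [0.5052855  0.32715341 0.037     ]
```

>>> step_arm --increments '[0,0,0.18,50,60,40,1,0,0,0.36,100,115,60,1,0,0,0.54,145,165,60,1,0,0,0.7,190,210,60,1,0,0,0.8,230,255,60,1]'

```text
time: 0.72
tool_pos: [0.4282, -0.2755, 0.2905]
eef_rot: [0.0, -0.575, 0.818, 0.0]
ft_force: [0.1, -0.8, -0.4]
grip_width: 0.0853
```

>>> step_arm --increments '[0,0,0.1,40,50,0,1,0,0,0.19,80,100,0,1,0,0,0.195,120,150,0,1,0,0,0.195,160,205,-20,1,0,0,0.195,200,260,-60,1]'

```text
time: 1.35
tool_pos: [0.6137, -0.0358, 0.2441]
eef_rot: [0.001, -0.651, 0.759, -0.001]
ft_force: [1.1, -0.5, -0.8]
grip_width: 0.0854
```

>>> step_arm --increments '[0,0,0,0,11,-20,1,0,0,0,0,11,-40,1,0,0,0,0,11,-40,1]'

```text
time: 1.72
tool_pos: [0.6111, -0.0266, 0.202]
eef_rot: [-0.002, -0.651, 0.759, 0.001]
ft_force: [-0.2, 1.1, 0.5]
grip_width: 0.0852
```

>>> step_arm --increments '[0,0,0,22,25,0,1,0,0,0,44.5,50.6,-15,1,0,0,0,44.5,50.6,-27,1,0,0,0,44.5,50.6,-27,1]'

```text
time: 2.22
tool_pos: [0.6561, 0.0233, 0.1766]
eef_rot: [-0.001, -0.651, 0.759, 0.0]
ft_force: [0.1, -0.9, 0.1]
grip_width: 0.0853
```

```bash
python3 - <<'E'
from h import *
snap("top","pics/t1.png");snap("side","pics/s1.png")
s=arm.read_state();print(s["tool_pos"],s["joints"])
crop("pics/t1.png","pics/t1c.png",260,120,150,120,5)
crop("pics/s1.png","pics/s1c.png",220,130,150,120,5)
E
```

```text
[0.65673073 0.02292998 0.17831261] [ 2.72429525e-01  4.86268426e-01  3.15213424e-01  6.26940164e-04
 -1.39870728e+00 -4.27191687e-01]
```

View pics/t1c.png

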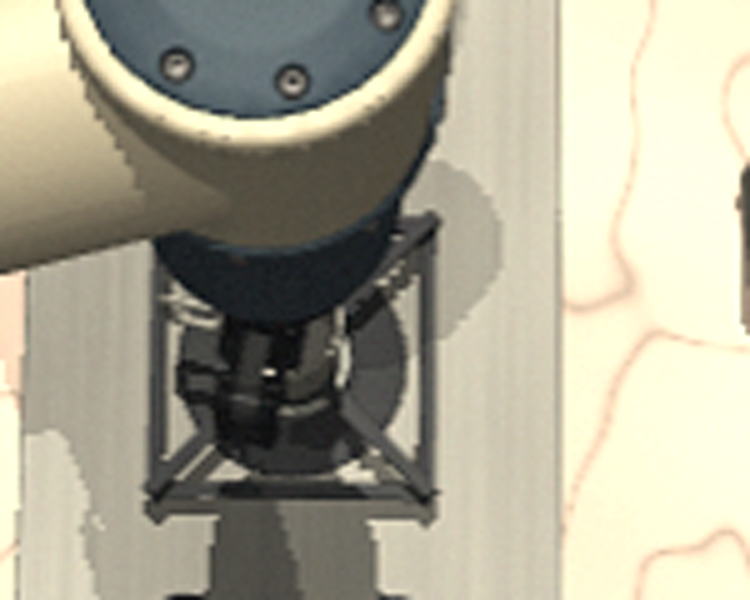

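View pics/s1c.png

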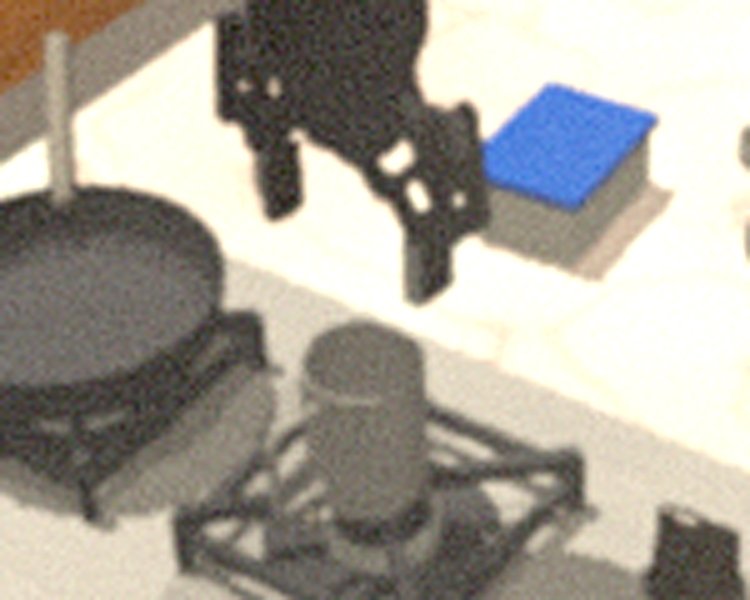

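```bash
python3 - <<'E'
from h import *
for z in(.178,.185,.191):print(proj("side",[.656,.0235,z]))
print(proj("side",[.656+.0375,.0235-.0058,.191]),proj("side",[.656-.0375,.0235+.0058,.191]))
print(fc(280,205,220,130,5),fc(425,292,220,130,5))
ps=[arm.read_state()["tool_pos"] for _ in range(3)];print(ps)
E
```

```text
[[291.19294908 185.43725436]]
[[291.04848169 183.00523775]]
[[290.92362096 180.90211532]]
[[279.35763377 174.18194215]] [[302.98959652 187.91342657]]
(275.6, 170.6) (304.6, 188.0)
[array([0.65673073, 0.02292998, 0.17831261]), array([0.65673073, 0.02292998, 0.17831261]), array([0.65673073, 0.02292998, 0.17831261])]
```

>>> step_arm --increments '[0,0,0,0,0,-30,1,0,0,0,0,0,-60,1,0,0,0,0,0,-93,1,0,0,0,0,0,-93,1]'

```text
time: 2.82
tool_pos: [0.6551, 0.0229, 0.0827]
eef_rot: [-0.002, -0.65, 0.76, 0.001]
ft_force: [0.4, 0.7, -0.3]
grip_width: 0.0852
```

>>> step_arm --increments '[0,0,0,0,0,0,-1,0,0,0,0,0,0,-1,0,0,0,0,0,0,-1,0,0,0,0,0,0,-1,0,0,0,0,0,0,-1]' --squeeze 35

```text
time: 3.45
tool_pos: [0.6579, 0.0236, 0.0869]
eef_rot: [0.001, -0.651, 0.759, -0.001]
ft_force: [-2.0, -0.9, 6.9]
grip_width: 0.0579
```

>>> step_arm --increments '[0,0,0,0,0,10,-1,0,0,0,0,0,30,-1,0,0,0,0,0,60,-1,0,0,0,0,0,90,-1,0,0,0,0,0,110,-1]'

```text
time: 4.08
tool_pos: [0.6572, 0.0239, 0.1966]
eef_rot: [0.001, -0.651, 0.759, -0.001]
ft_force: [1.0, 0.1, -1.8]
grip_width: 0.0579
```

```bash
python3 - <<'E'
from h import *
snap("side","pics/s2.png");snap("top","pics/t2.png")
s=arm.read_state();print(s["tool_pos"],s["ft_force"],s["grip_width"])
crop("pics/s2.png","pics/s2c.png",220,100,150,120,5)
crop("pics/t2.png","pics/t2c.png",260,120,150,120,5)
E
```

```text
[0.6581706  0.02391025 0.19763245] [ 0.97306937 -0.29806465 -1.54036318] 0.058325910847573194
```

View pics/s2c.png

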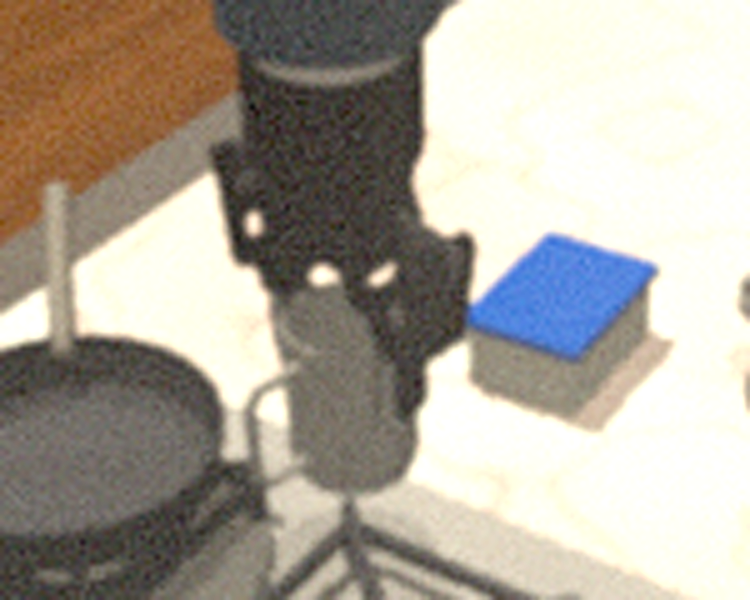

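View pics/t2c.png

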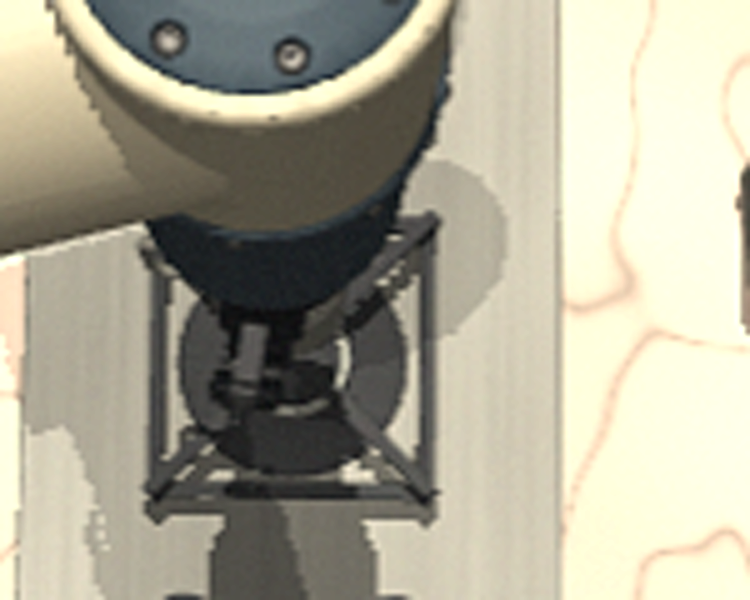

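```bash
python3 - <<'E'
from h import *
from numpy import *
c=array([.6572,.0235]);
for ang in (75,81.2,87):
  a=deg2rad(ang);d=array([cos(a),sin(a)])
  for b in (.157,.161,):
    print(ang,b,[tuple(round((proj("side",[*(c+r*d),b+h])[0]-array([219.6,99.6]))*5,0)) for r,h in((.058,.066),(.058,.019),(.03,.066),(.03,.019),(.0,.0))])
E
```

```text
75 0.157 [(np.float64(245.0), np.float64(401.0)), (np.float64(253.0), np.float64(486.0)), (np.float64(297.0), np.float64(375.0)), (np.float64(304.0), np.float64(459.0)), (np.float64(358.0), np.float64(464.0))]
75 0.161 [(np.float64(244.0), np.float64(394.0)), (np.float64(253.0), np.float64(479.0)), (np.float64(296.0), np.float64(368.0)), (np.float64(303.0), np.float64(452.0)), (np.float64(358.0), np.float64(457.0))]
81.2 0.157 [(np.float64(254.0), np.float64(407.0)), (np.float64(262.0), np.float64(492.0)), (np.float64(302.0), np.float64(378.0)), (np.float64(308.0), np.float64(462.0)), (np.float64(358.0), np.float64(464.0))]
81.2 0.161 [(np.float64(253.0), np.float64(400.0)), (np.float64(262.0), np.float64(485.0)), (np.float64(301.0), np.float64(371.0)), (np.float64(308.0), np.float64(455.0)), (np.float64(358.0), np.float64(457.0))]
87 0.157 [(np.float64(264.0), np.float64(413.0)), (np.float64(272.0), np.float64(497.0)), (np.float64(307.0), np.float64(381.0)), (np.float64(313.0), np.float64(465.0)), (np.float64(358.0), np.float64(464.0))]
87 0.161 [(np.float64(263.0), np.float64(405.0)), (np.float64(271.0), np.float64(490.0)), (np.float64(306.0), np.float64(373.0)), (np.float64(313.0), np.float64(458.0)), (np.float64(358.0), np.float64(457.0))]
```

>>> step_arm --increments '[0,0,0.05,-35,-35,15,-1,0,0,0.1,-75,-75,25,-1,0,0,0.16,-115,-120,25,-1,0,0,0.16,-150,-165,25,-1,0,0,0.16,-185,-205,25,-1]'

```text
time: 4.8
tool_pos: [0.4699, -0.1823, 0.2184]
eef_rot: [0.0, 0.709, -0.705, -0.0]
ft_force: [1.1, -1.5, -0.9]
grip_width: 0.0582
```

```bash
python3 - <<'E'
from h import *
s=arm.read_state();print(s["tool_pos"],s["eef_rot"],s["joints"],s["grip_width"])
E
```

```text
[ 0.46991928 -0.18226011  0.21843232] [ 1.28390813e-04  7.09185762e-01 -7.05021495e-01 -4.79070324e-04] [-5.89871156e-02  1.69090598e-01 -3.40846729e-02 -4.51010905e-04
 -1.36850920e+00  6.49670970e-02] 0.05816966468445842
```

>>> step_arm --increments '[0,0,0,-35,-35,0,-1,0,0,0,-70,-70,0,-1,0,0,0,-70,-110,0,-1,0,0,0,-70,-150,0,-1,0,0,0,-70,-190,0,-1]'

```text
time: 5.42
tool_pos: [0.4013, -0.3721, 0.2183]
eef_rot: [-0.0, 0.709, -0.705, -0.001]
ft_force: [0.8, 0.1, -1.1]
grip_width: 0.0583
```

>>> step_arm --increments '[0,0,0,0,-10,-20,-1,0,0,0,0,-11,-25,-1,0,0,0,0,-11,-25,-1]'

```text
time: 5.8
tool_pos: [0.4015, -0.3816, 0.1938]
eef_rot: [0.0, 0.709, -0.705, -0.001]
ft_force: [0.1, 0.6, -0.1]
grip_width: 0.0581
```

```bash
python3 - <<'E'
from h import *
s=arm.read_state();print(s["tool_pos"],s["eef_rot"])
snap("side","pics/s3.png");snap("top","pics/t3.png")
s=arm.read_state();print(s["tool_pos"],s["eef_rot"],s["joints"])
crop("pics/s3.png","pics/s3c.png",350,80,150,120,5)
crop("pics/t3.png","pics/t3c.png",400,180,150,120,5)
E
```

```text
[ 0.4014749  -0.38161464  0.19375353] [ 1.44038129e-04  7.09325813e-01 -7.04880442e-01 -6.57924165e-04]
[ 0.40211742 -0.38179055  0.19494252] [-9.60940687e-05  7.09544876e-01 -7.04660024e-01  5.57210563e-04] [-4.77188485e-01  2.76342155e-01  4.44141377e-02  1.55258137e-04
 -1.33774758e+00  4.84060952e-01]
```

View pics/s3c.png

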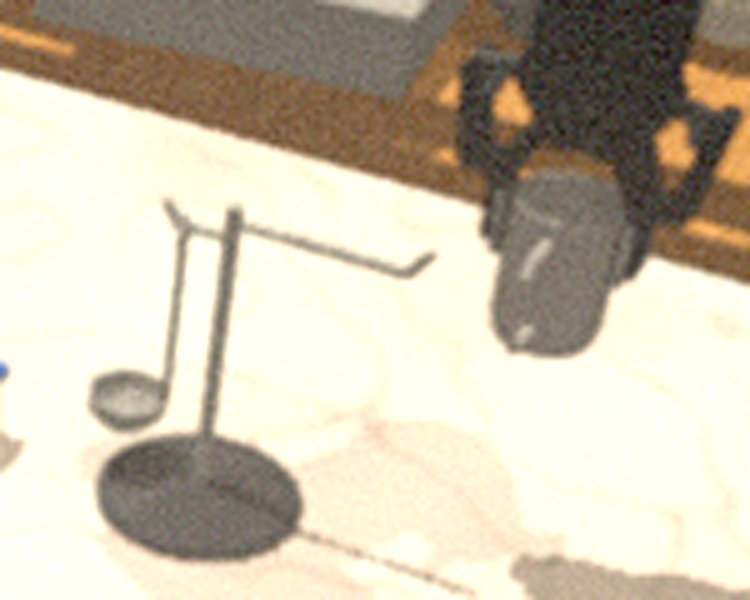

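View pics/t3c.png

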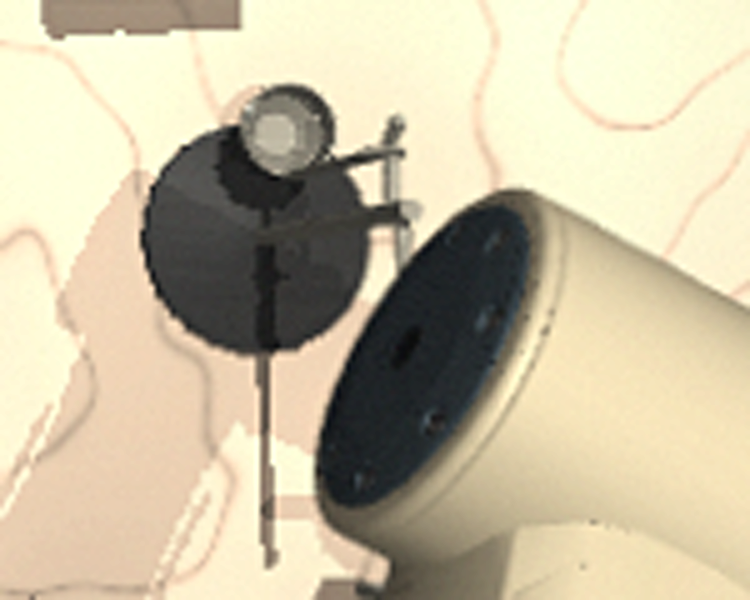

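```bash
python3 - <<'E'
from h import *
from numpy import *
c=array([.402,-.3815]);b=.159
for ang in (85,90,95):
  a=deg2rad(ang);d=array([cos(a),sin(a)])
  print(ang,[tuple(round((proj("side",[*(c+r*d),b+h])[0]-array([349.6,79.6]))*5,0)) for r,h in((.058,.066),(.058,.019),(.03,.066),(.03,.019),(.0,.0),(0,.08))])
E
```

```text
85 [(np.float64(521.0), np.float64(266.0)), (np.float64(503.0), np.float64(346.0)), (np.float64(545.0), np.float64(244.0)), (np.float64(526.0), np.float64(322.0)), (np.float64(542.0), np.float64(329.0)), (np.float64(575.0), np.float64(196.0))]
90 [(np.float64(531.0), np.float64(269.0)), (np.float64(512.0), np.float64(349.0)), (np.float64(549.0), np.float64(245.0)), (np.float64(531.0), np.float64(324.0)), (np.float64(542.0), np.float64(329.0)), (np.float64(575.0), np.float64(196.0))]
95 [(np.float64(541.0), np.float64(272.0)), (np.float64(522.0), np.float64(352.0)), (np.float64(555.0), np.float64(247.0)), (np.float64(535.0), np.float64(325.0)), (np.float64(542.0), np.float64(329.0)), (np.float64(575.0), np.float64(196.0))]
```

>>> step_arm --increments '[0,0,0,0,0,-4,-1,0,0,0,20,0,-4,-1,0,0,0,40,0,-4,-1,0,0,0,55,0,-4,-1,0,0,0,65,0,-4,-1]'

```text
time: 6.52
tool_pos: [0.4675, -0.382, 0.1901]
eef_rot: [-0.0, 0.709, -0.705, -0.0]
ft_force: [0.4, -0.7, -1.1]
grip_width: 0.0583
```

>>> step_arm --increments '[0,0,0,15,0,0,-1,0,0,0,31,0,0,-1,0,0,0,31,0,0,-1,0,0,0,31,0,0,-1]'

```text
time: 7.02
tool_pos: [0.4976, -0.3822, 0.1901]
eef_rot: [0.0, 0.709, -0.705, -0.0]
ft_force: [-0.9, 0.9, -1.2]
grip_width: 0.0584
```

```bash
python3 - <<'E'
from h import *
snap("side","pics/s4.png")
s=arm.read_state();print(s["tool_pos"],s["eef_rot"],s["joints"],s["ft_force"])
crop("pics/s4.png","pics/s4c.png",350,80,120,100,6)
E
```

```text
[ 0.49743335 -0.38226098  0.19025541] [ 5.35074399e-05  7.09154393e-01 -7.05053219e-01 -4.92446892e-05] [-4.06506696e-01  4.22650795e-01  2.45236256e-01  6.43835714e-05
 -1.39351269e+00  4.12295280e-01] [ 0.08295755  0.29944451 -1.21710118]
```

View pics/s4c.png

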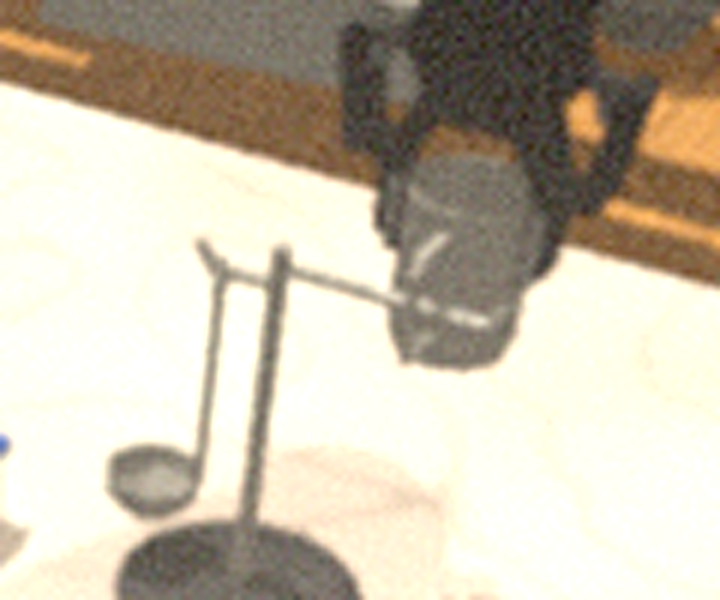

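>>> step_arm --increments '[0.12,0,0,0,0,-9,-1,0.25,0,0,0,0,-19,-1,0.37,0,0,0,4,-28,-1,0.5,0,0,0,8,-36,-1,0.5,0,0,0,8,-36,-1]'

```text
time: 7.7
tool_pos: [0.4963, -0.3757, 0.1512]
eef_rot: [-0.176, 0.685, -0.684, -0.177]
ft_force: [0.0, 0.5, -1.5]
grip_width: 0.0579
```

```bash
python3 - <<'E'
from h import *
snap("side","pics/s5.png")
s=arm.read_state();print(s["tool_pos"],s["eef_rot"],s["joints"],s["ft_force"],s["torque"])
crop("pics/s5.png","pics/s5c.png",350,80,120,100,6)
E
```

```text
[ 0.49705215 -0.37538771  0.15287617] [-0.17503629  0.68628291 -0.68398658 -0.17475821] [-0.64216236  0.68544837  0.63647191 -0.40666432 -1.81738905  0.60439296] [ 0.01273037 -0.02779614  0.18239889] [-1.63486345  0.01603085 -0.01250285]
```

View pics/s5c.png

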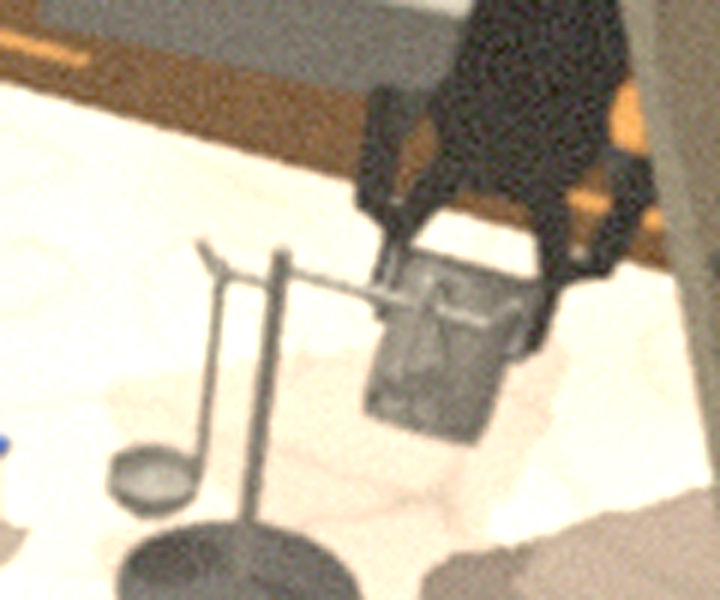

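>>> step_arm --increments '[0,0,0,0,2,-3,-1,0,0,0,0,3,-6,-1,0,0,0,0,4,-8,-1,0,0,0,0,4,-8,-1]'

```text
time: 8.25
tool_pos: [0.498, -0.3698, 0.147]
eef_rot: [-0.175, 0.688, -0.683, -0.174]
ft_force: [-0.5, 0.2, 1.6]
grip_width: 0.058
```

```bash
python3 - <<'E'
from h import *
s=arm.read_state();print(s["tool_pos"],s["ft_force"],s["torque"])
snap("side","pics/s6.png")
s=arm.read_state();print(s["tool_pos"],s["ft_force"],s["torque"])
crop("pics/s6.png","pics/s6c.png",350,80,120,100,6)
E
```

```text
[ 0.49801963 -0.36983942  0.14702938] [-0.50655589  0.1890067   1.55275988] [-1.11760537 -0.08339767 -0.01882788]
[ 0.49799052 -0.36997438  0.14690045] [-0.30601642  0.03884338  1.71636576] [-1.12465696 -0.09876001 -0.0053588 ]
```

View pics/s6c.png

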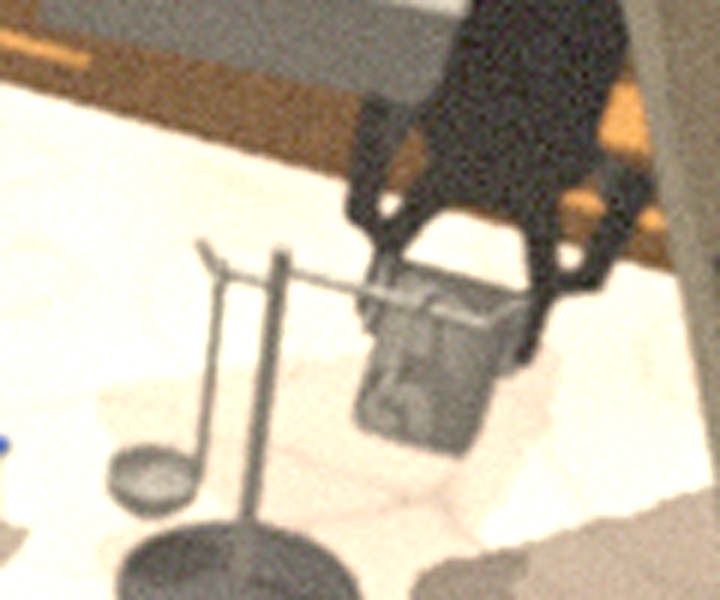

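>>> step_arm --increments '[0,0,0,0,0,0,0.5,0,0,0,0,0,0,0.8,0,0,0,0,0,0,1,0,0,0,0,0,0,1,0,0,0,0,0,0,1]'

```text
time: 8.93
tool_pos: [0.4978, -0.3702, 0.1461]
eef_rot: [-0.175, 0.687, -0.683, -0.174]
ft_force: [-0.2, -0.4, -0.2]
grip_width: 0.0856
```

```bash
python3 - <<'E'
from h import *
snap("side","pics/s7.png")
s=arm.read_state();print(s["tool_pos"],s["ft_force"],s["torque"],s["grip_width"])
crop("pics/s7.png","pics/s7c.png",350,80,120,100,6)
E
```

```text
[ 0.49775834 -0.37023238  0.1461409 ] [ 0.98287503 -0.53719059 -0.24049904] [-1.46508313 -0.00636724 -0.02422973] 0.08540228797238275
```

View pics/s7c.png

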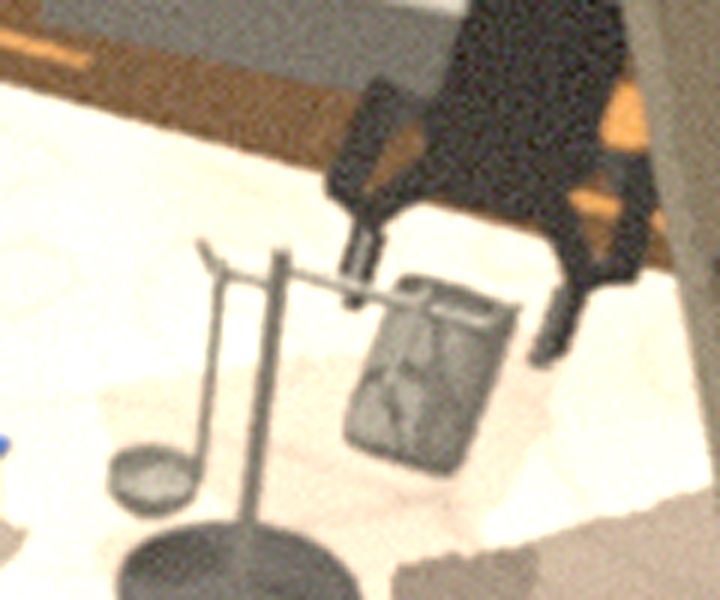

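>>> step_arm --increments '[0,0,0,0,-12,22,1,0,0,0,0,-26,47,1,0,0,0,0,-40,75,1,-0.1,0,0,0,-50,115,1,-0.25,0,0,0,-50,145,1]'

```text
time: 9.6
tool_pos: [0.4976, -0.4225, 0.2913]
eef_rot: [-0.087, 0.703, -0.701, -0.086]
ft_force: [0.9, -0.2, -0.4]
grip_width: 0.0853
```

>>> step_arm --increments '[-0.12,0,0,-10,40,10,1,-0.25,0,0,-20,90,10,1,-0.25,0,-0.15,-30,140,10,1,-0.25,0,-0.3,-35,190,10,1,-0.25,0,-0.45,-40,240,10,1]'

```text
time: 10.22
tool_pos: [0.4572, -0.1786, 0.3015]
eef_rot: [0.019, -0.534, 0.845, -0.022]
ft_force: [0.5, 0.4, 0.4]
grip_width: 0.085
```

```bash
python3 - <<'E'
from h import *
snap("side","pics/s8.png");snap("top","pics/t8.png")
s=arm.read_state();print(s["tool_pos"],s["eef_rot"],s["joints"])
crop("pics/s8.png","pics/s8c.png",350,100,100,100,5)
crop("pics/t8.png","pics/t8c.png",400,180,150,120,5)
E
```

```text
[ 0.45701892 -0.17664026  0.30235849] [ 0.01961005 -0.5358608   0.84380349 -0.02154784] [-0.03796218  0.08086556  0.0673964   0.01323725 -1.50056852 -0.40179512]
```

View pics/s8c.png

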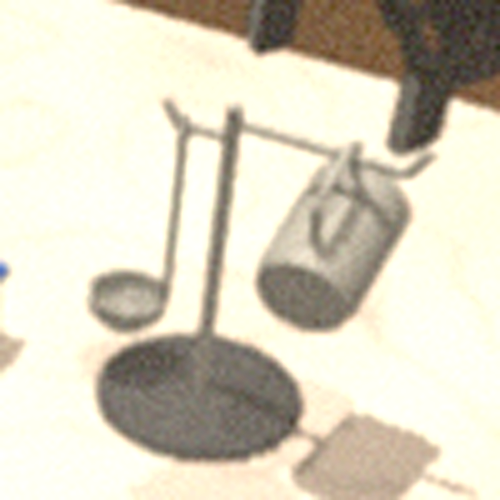

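View pics/t8c.png

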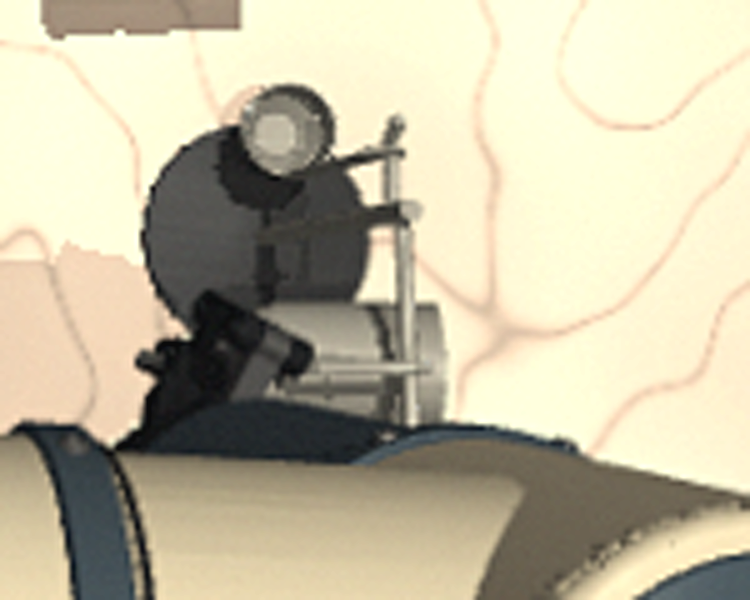

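```bash
cat >> h.py <<'E'
def need(yaw,pos):
    s=arm.read_state();q=s["eef_rot"];Rm=R.from_quat([q[1],q[2],q[3],q[0]])
    y=np.array([np.cos(yaw),np.sin(yaw),0]);z=np.array([0,0,-1.]);x=np.cross(y,z)
    T=R.from_matrix(np.c_[x,y,z]); best=(T*Rm.inv())
    y2=-y;T2=R.from_matrix(np.c_[np.cross(y2,z),y2,z]);b2=T2*Rm.inv()
    for b in(best,b2): print("rot",b.as_rotvec().round(4))
    print("shift mm",((np.array(pos)-s["tool_pos"])*1000).round(1),"joints",s["joints"].round(2))
E
python3 - <<'E'
from h import *
need(0.5-np.pi/2,[.505,.328,.12])
E
```

```text
rot [-0.0643  0.0423  2.5091]
rot [ 0.0326  0.0495 -0.6314]
shift mm [  48.   504.6 -182.4] joints [-0.04  0.08  0.07  0.01 -1.5  -0.4 ]
```

>>> step_arm --increments '[0.016,0.025,-0.16,10,50,0,1,0.0326,0.0495,-0.32,20,100,0,1,0.0326,0.0495,-0.48,30,150,0,1,0.0326,0.0495,-0.6314,40,200,0,1,0.0326,0.0495,-0.6314,45,250,0,1]'

```text
time: 10.95
tool_pos: [0.5032, 0.0712, 0.3011]
eef_rot: [-0.001, -0.247, 0.969, 0.001]
ft_force: [0.2, -0.1, 0.8]
grip_width: 0.0854
```

>>> step_arm --increments '[0,0,0,0,50,0,1,0,0,0,0,100,-20,1,0,0,0,0,150,-50,1,0,0,0,0,200,-90,1,0,0,0,0,240,-120,1]'

```text
time: 11.58
tool_pos: [0.5026, 0.3111, 0.1794]
eef_rot: [-0.002, -0.248, 0.969, 0.001]
ft_force: [1.2, -0.7, 0.7]
grip_width: 0.0854
```

```bash
python3 - <<'E'
from h import *
need(0.5-np.pi/2,[.505,.328,.09])
E
```

```text
rot [ 6.2000e-03 -6.0000e-04  3.1407e+00]
rot [-0.0004 -0.004  -0.0009]
shift mm [  2.4  16.9 -89.4] joints [ 0.82  0.36  0.12 -0.   -1.34 -1.89]
```

```bash
cat > fit.py <<'E'
from h import *
from scipy.optimize import minimize
F=8
def verts(x,y,yaw,z0):
    t=np.linspace(0,2*np.pi,60); 
    sk=np.array([[.022*np.cos(a),.022*np.sin(a),z] for z in(0,.017) for a in t])
    bl=np.array([[px,py,z] for z in(.017,.037) for px,py in((-.0215,-.006),(-.0215,.006),(.010,.006),(.010,-.006),(.0215,.002),(.0215,-.002))])
    c,s=np.cos(yaw),np.sin(yaw);M=np.array([[c,-s,0],[s,c,0],[0,0,1]])
    return [v@M.T+[x,y,z0] for v in(sk,bl)]
def model(n,p,z0,box):
    x0,y0,w,h=box;m=np.zeros((h*F,w*F),np.uint8)
    for v in verts(*p,z0):
        uv=(proj(n,v)-[x0-.5,y0-.5])*F-.5
        cv2.fillConvexPoly(m,cv2.convexHull(np.round(uv*16).astype(np.int32)),255,shift=4)
    return cv2.resize(m,(w,h),interpolation=cv2.INTER_AREA)/255.
def fit(data,z0,p0,scale=(.002,.002,.1)):
    p0=np.array(p0,float);sc=np.array(scale)
    def cost(q): return sum(((model(n,p0+q*sc,z0,b)-m)**2).sum() for n,b,m in data)
    best=min((minimize(cost,s,method="Nelder-Mead",options=dict(initial_simplex=np.array(s)+np.array([[0,0,0],[1,0,0],[0,1,0],[0,0,1]]))) for s in([0,0,0],[-.5,-.5,-.5])),key=lambda r:r.fun)
    return p0+best.x*sc,best.fun
def mask(src,box,lo,hi):
    x0,y0,w,h=box;g=cv2.cvtColor(cv2.imread(src),cv2.COLOR_BGR2GRAY)[y0:y0+h,x0:x0+w].astype(float)
    return np.clip((hi-g)/(hi-lo),0,1)
E
python3 - <<'E'
from fit import *
bt=(183,230,34,32);bs=(245,343,40,36)
g=cv2.cvtColor(cv2.imread("pics/top0.png"),cv2.COLOR_BGR2GRAY);print(g[235:256,200])
g2=cv2.cvtColor(cv2.imread("pics/side0.png"),cv2.COLOR_BGR2GRAY);print(g2[345:380,265])
dt=[("top",bt,mask("pics/top0.png",bt,30,120))];ds=[("side",bs,mask("pics/side0.png",bs,50,120))]
for d in(dt,ds,dt+ds): print(fit(d,0,(.505,.328,.5)))
bt=(325,235,30,30);bs=(343,226,32,32)
print(g[238:262,339],g2[228:258,358])
dt=[("top",bt,mask("pics/top0.png",bt,35,90))];ds=[("side",bs,mask("pics/side0.png",bs,55,100))]
for d in(dt,ds,dt+ds): print("fitted",fit(d,.016,(.504,-.036,0.01)))
E
```

```text
[133 128  78   2  10   8   3   1   0   2   1   2   8  14  14  17  16   9
  30  61 108]
[148 151 149 152 151 132  70  36  40  36  34  42  34  28  28  20  32  26
  41  40  32  38  36  32  23  31  23  23  19  67 128 153 153 154 152]
(array([0.50441161, 0.32886201, 0.451844  ]), np.float64(12.208662053056518))
(array([0.50312459, 0.32843204, 0.35795391]), np.float64(37.81306467685114))
(array([0.50381388, 0.32834899, 0.3651253 ]), np.float64(53.15774254799959))
[107  43  23  75  70  69  69  71  68  71  70  20  21  24  24  20  22  22
  22  19  18  28  55  50] [119 122 119 106  87  87  90  62  42  37  40  42  36  37  42  42  40  41
  39  41  36  41  36  40  47  50  70  98 113 115]
fitted (array([ 0.50279177, -0.03605065,  0.07207532]), np.float64(69.00474858684359))
fitted (array([ 0.50101551, -0.03100982,  0.00437567]), np.float64(33.44104062540049))Traceback (most recent call last):
  File "<stdin>", line 10, in <module>
  File "fit.py", line 19, in fit
    best=min((minimize(cost,s,method="Nelder-Mead",options=dict(initial_simplex=np.array(s)+np.array([[0,0,0],[1,0,0],[0,1,0],[0,0,1]]))
[... 661 characters left out ...]
eturn sum(((model(n,p0+q*sc,z0,b)-m)**2).sum() for n,b,m in data)
                        ~~~^^^^^^^^^^^^^^^^^^^^^^^^^^^^^^^^^^^^^^^^^^^^^^^^^^^^^^^^
  File "fit.py", line 18, in <genexpr>
    def cost(q): return sum(((model(n,p0+q*sc,z0,b)-m)**2).sum() for n,b,m in data)
                              ~~~~~^^^^^^^^^^^^^^^^
  File "fit.py", line 13, in model
    uv=(proj(n,v)-[x0-.5,y0-.5])*F-.5
        ~~~~^^^^^
  File "h.py", line 8, in proj
    K,d,p,Rc=cam(n); P=np.atleast_2d(np.array(P,float))
             ~~~^^^
  File "h.py", line 5, in cam
    c=arm.camera_info(n); q=c["attitude"]; Rm=R.from_quat([q[1],q[2],q[3],q[0]]).as_matrix()
ValueError: time passes only in moves, steps and waits
```

```bash
python3 - <<'E'
import pickle
from station import arm
try:
    pickle.dump({n:arm.camera_info(n) for n in("side","top")},open("cam.pkl","wb"));print("ok")
except Exception as e: print(e)
E
sed -i 's/c=arm.camera_info(n);/c=CI[n];/; s/^from station import arm/from station import arm\nimport pickle; CI=pickle.load(open("\.\/cam.pkl","rb"))/' h.py; python3 -c "
from h import *
print(proj('top',[.5,0,0])); need(0.49-np.pi/2,[.5045,.3285,.06])"
```

```text
ok
[[324.38339691 250.24217282]]
rot [ 6.2000e-03 -6.0000e-04  3.1307e+00]
rot [-0.0004 -0.004  -0.0109]
shift mm [   1.9   17.4 -119.4] joints [ 0.82  0.36  0.12 -0.   -1.34 -1.89]
```

>>> step_arm --increments '[0,-0.004,-0.01,2,17.4,-50,1,0,-0.004,-0.01,2,17.4,-100,1,0,-0.004,-0.01,2,17.4,-135,1,0,-0.004,-0.01,2,17.4,-135,1]'

```text
time: 12.08
tool_pos: [0.5035, 0.3254, 0.0433]
eef_rot: [-0.002, -0.242, 0.97, -0.001]
ft_force: [0.5, -0.5, 1.7]
grip_width: 0.0858
```

```bash
python3 - <<'E'
from h import *
snap("side","pics/s9.png")
s=arm.read_state();print(s["ft_force"]);need(0.49-np.pi/2,[.5045,.3285,.020])
crop("pics/s9.png","pics/s9c.png",200,300,120,100,6)
E
```

```text
[0.60750768 0.6470566  1.53256058]
rot [-2.0000e-04  1.1000e-03  3.1413e+00]
rot [ 0.0007  0.0001 -0.0003]
shift mm [ -0.5   1.9 -25.9] joints [ 0.83  0.47 -0.06  0.   -1.04 -1.91]
```

View pics/s9c.png

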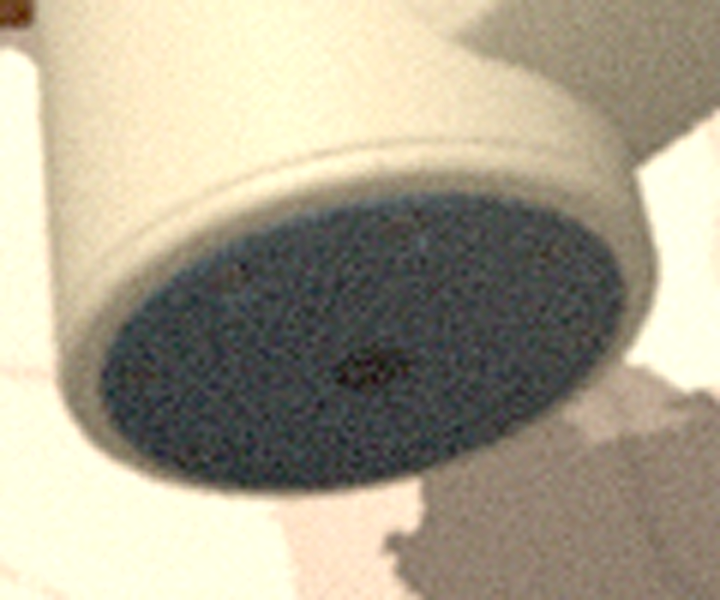

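>>> step_arm --increments '[0,0,0,0,1.5,-14,1,0,0,0,0,1.5,-25,1,0,0,0,0,1.5,-25,1]'

```text
time: 12.5
tool_pos: [0.5043, 0.3283, 0.0205]
eef_rot: [-0.0, -0.242, 0.97, 0.0]
ft_force: [0.2, 0.8, -0.6]
grip_width: 0.0857
```

```bash
python3 - <<'E'
from h import *
s=arm.read_state();print(s["ft_force"]);need(0.49-np.pi/2,[.5045,.3285,.020])
E
```

```text
[ 0.23683931  0.80059042 -0.59403417]
rot [-2.0000e-04  2.0000e-04 -3.1414e+00]
rot [-0.0001 -0.0001  0.0002]
shift mm [ 0.2  0.2 -0.5] joints [ 0.84  0.5  -0.09 -0.   -0.98 -1.92]
```

>>> step_arm --increments '[0,0,0,0,0,0,-0.4,0,0,0,0,0,0,-0.7,0,0,0,0,0,0,-1,0,0,0,0,0,0,-1,0,0,0,0,0,0,-1]' --squeeze 50

```text
time: 13.12
tool_pos: [0.505, 0.3289, 0.0215]
eef_rot: [0.001, -0.243, 0.97, 0.001]
ft_force: [0.6, 0.3, 1.4]
grip_width: 0.0106
```

>>> step_arm --increments '[0,0,0,0,0,0,-1,0,0,0,0,0,0,-1,0,0,0,0,0,0,-1]'

```text
time: 13.5
tool_pos: [0.505, 0.3289, 0.0215]
eef_rot: [0.001, -0.243, 0.97, 0.0]
ft_force: [-0.0, -0.4, 3.2]
grip_width: 0.0109
```

>>> step_arm --increments '[0,0,0,0,0,10,-1,0,0,0,0,0,30,-1,0,0,-0.15,0,-40,60,-1,0,0,-0.3,0,-90,80,-1,0,0,-0.45,0,-140,80,-1]'

```text
time: 14.12
tool_pos: [0.5053, 0.1879, 0.1031]
eef_rot: [0.002, -0.018, 1.0, 0.001]
ft_force: [1.7, 0.2, -2.3]
grip_width: 0.0104
```

```bash
python3 - <<'E'
from h import *
snap("side","pics/s10.png");snap("top","pics/t10.png")
s=arm.read_state();print(s["ft_force"],s["tool_pos"],s["grip_width"]);need(0.01-np.pi/2,[.5035,.0728,.08])
E
```

```text
[ 0.06595689  0.20899472 -1.13719585] [0.50375708 0.18471261 0.10165835] 0.010835374115668686
rot [1.0000e-04 3.0000e-04 3.1188e+00]
rot [ 0.0002 -0.0001 -0.0228]
shift mm [  -0.3 -111.9  -21.7] joints [ 0.64  0.3  -0.16  0.   -1.1  -2.18]
```

View pics/s10.png

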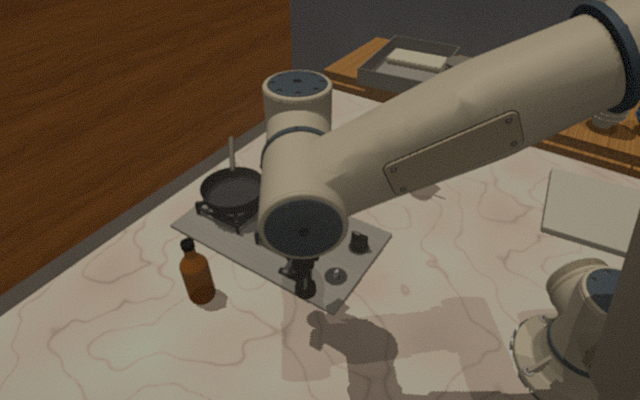

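View pics/t10.png

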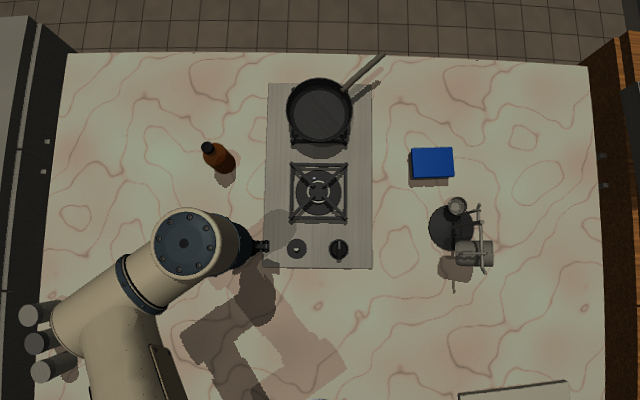

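>>> step_arm --increments '[0,0,-0.022,0,-40,0,-1,0,0,-0.022,0,-80,0,-1,0,0,-0.022,0,-112,-10,-1,0,0,-0.022,0,-112,-22,-1,0,0,-0.022,0,-112,-22,-1]'

```text
time: 14.85
tool_pos: [0.5039, 0.0767, 0.0782]
eef_rot: [-0.001, -0.009, 1.0, -0.0]
ft_force: [-0.1, 0.7, -2.0]
grip_width: 0.0106
```

```bash
python3 - <<'E'
from h import *
snap("side","pics/s11.png");snap("top","pics/t11.png")
s=arm.read_state();print(s["ft_force"],s["tool_pos"],s["grip_width"]);need(0.01-np.pi/2,[.5035,.0728,.08])
crop("pics/s11.png","pics/s11c.png",290,210,100,80,8)
crop("pics/t11.png","pics/t11c.png",260,200,100,80,8)
E
```

```text
[ 0.37271442  0.68792006 -2.06860789] [0.50493027 0.07746218 0.07927126] 0.010601080169180203
rot [-2.0000e-03 -6.0000e-04  3.1327e+00]
rot [-0.0004  0.0013 -0.0089]
shift mm [-1.4 -4.7  0.7] joints [ 0.46  0.28 -0.26  0.   -1.03 -2.01]
```

View pics/s11c.png

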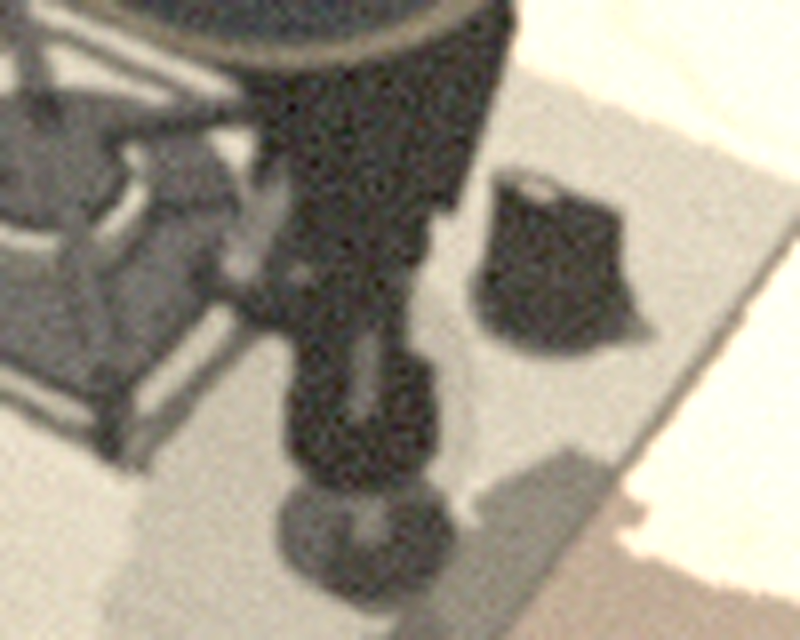

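View pics/t11c.png

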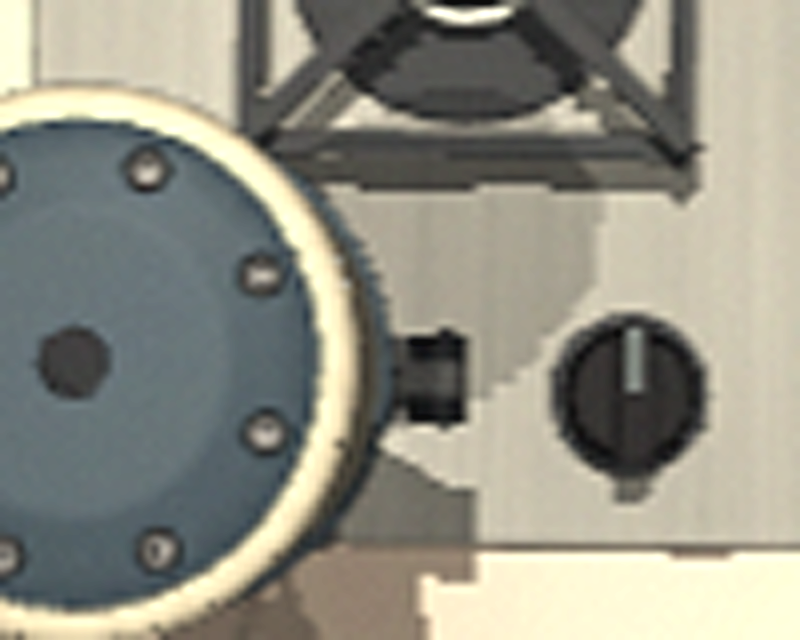

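```bash
python3 - <<'E'
from h import *
a=cv2.imread("pics/top0.png")[238:262,284:310];b=cv2.imread("pics/side0.png")[262:286,322:350]
f=lambda i:cv2.convertScaleAbs(cv2.resize(i,None,fx=14,fy=14,interpolation=cv2.INTER_NEAREST),alpha=1.5)
A,B=f(a),f(b)
# overlay prediction
def ov(I,n,x0,y0,c,col):
    t=np.linspace(np.arccos(.2),2*np.pi-np.arccos(.2),40)
    for z,r in((.03,.006),(.01,.006)):
        P=[[c[0]+r*np.cos(k),c[1]+r*np.sin(k),z] for k in t]
        uv=((proj(n,P)-[x0-.5,y0-.5])*14).astype(int)
        cv2.polylines(I,[uv],True,col,1)
ov(A,"top",284,238,(.5027,.0732),(0,0,255));ov(B,"side",322,262,(.5027,.0732),(0,0,255))
h=max(A.shape[0],B.shape[0]);
cv2.imwrite("pics/sp.png",np.hstack([A,B]))
E
```

```text
(no output)
```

View pics/sp.png

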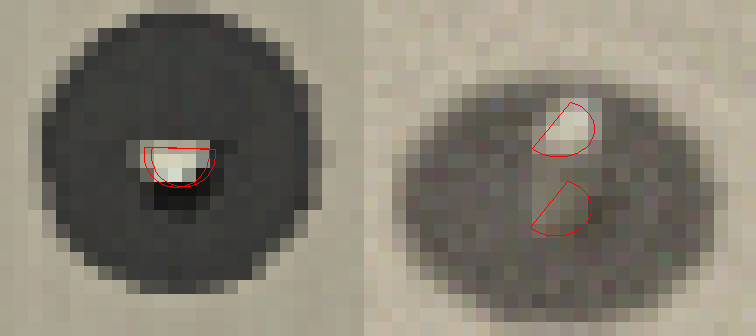

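```bash
cat > sp.py <<'E'
from fit import *
def rend(n,polys,box):
    x0,y0,w,h=box;m=np.zeros((h*F,w*F),np.uint8)
    for v in polys:
        uv=(proj(n,v)-[x0-.5,y0-.5])*F-.5
        cv2.fillConvexPoly(m,cv2.convexHull(np.round(uv*16).astype(np.int32)),255,shift=4)
    return cv2.resize(m,(w,h),interpolation=cv2.INTER_AREA)/255.
def D(c,z):
    t=np.linspace(np.arccos(.2),2*np.pi-np.arccos(.2),40)
    return np.c_[c[0]+.006*np.cos(t),c[1]+.006*np.sin(t),0*t+z]
E
python3 - <<'E'
from sp import *
bt=(290,244,12,9);bs=(358-26,266,14,9)
gt=cv2.cvtColor(cv2.imread("pics/top0.png"),cv2.COLOR_BGR2GRAY).astype(float)
gs=cv2.cvtColor(cv2.imread("pics/side0.png"),cv2.COLOR_BGR2GRAY).astype(float)
def im(g,b,lo,hi): x,y,w,h=b;return np.clip((g[y:y+h,x:x+w]-lo)/(hi-lo),0,1)
It=im(gt,bt,45,130);Is=im(gs,bs,85,135)
print((It*9).round().astype(int));print((Is*9).round().astype(int))
for nm,ds in(("top",[("top",bt,It)]),("side",[("side",bs,Is)]),("both",[("top",bt,It),("side",bs,Is)])):
    def cost(q): return sum(((rend(n,[D((.503+q[0]*.001,.0735+q[1]*.001),.03)],b)*q[2]-I)**2).sum() for n,b,I in ds)
    r=minimize(cost,[0,0,1],method="Nelder-Mead",options=dict(initial_simplex=[[0,0,1],[1.5,0,1],[0,1.5,1],[0,0,.8]]));print(nm,.503+r.x[0]*.001,.0735+r.x[1]*.001,r.x[2],r.fun)
E
```

```text
[[0 0 0 0 0 0 0 0 0 0 0 0]
 [0 0 0 0 0 0 0 0 0 0 0 0]
 [0 0 0 0 0 0 0 0 0 0 0 0]
 [0 0 0 0 0 0 0 0 0 0 0 0]
 [0 0 0 1 5 7 7 7 5 0 0 0]
 [0 0 0 1 7 9 9 9 5 0 0 0]
 [0 0 0 0 2 8 9 6 0 0 0 0]
 [0 0 0 0 0 0 0 0 0 0 0 0]
 [0 0 0 0 0 0 0 0 0 0 0 0]]
[[6 6 6 5 5 5 6 6 6 6 6 5 6 5]
 [3 2 1 2 2 3 3 4 5 6 6 7 6 6]
 [0 0 0 0 0 0 0 0 1 3 3 5 6 5]
 [0 0 0 0 4 5 1 0 0 0 0 4 6 5]
 [0 0 0 4 8 8 2 0 0 0 0 0 3 5]
 [0 0 1 7 8 7 2 0 0 0 0 0 0 2]
 [0 0 2 3 4 3 0 0 0 0 0 0 0 0]
 [0 0 0 0 0 0 0 0 0 0 0 0 0 0]
 [0 0 0 0 0 0 0 0 0 0 0 0 0 0]]
top 0.5036163533721814 0.0740849759783153 0.9190566421991444 0.14479417186869578
side 0.5033028802170145 0.07173305483914215 0.7359235258764772 11.829318176924161
both 0.5033073494479782 0.07305152642727558 0.7881108558616456 12.952220340139696
```

```bash
python3 - <<'E'
from fit import *
b=cv2.imread("pics/s11.png")[245:292,315:360]
g=cv2.convertScaleAbs(cv2.resize(b,None,fx=14,fy=14,interpolation=cv2.INTER_NEAREST),alpha=2.2)
t=np.linspace(0,2*np.pi,80)
for c,z,r,col in(((.5045,.077),.058,.022,(0,0,255)),((.5045,.077),.075,.022,(0,0,255)),((.5034,.0735),.01,.0245,(0,255,0)),((.5034,.0735),.014,.0245,(0,255,0)),((.5034,.0735),.03,.006,(255,0,0))):
    P=np.c_[c[0]+r*np.cos(t),c[1]+r*np.sin(t),0*t+z]
    cv2.polylines(g,[((proj("side",P)-[314.5,244.5])*14).astype(int)],True,col,1)
cv2.imwrite("pics/ov.png",g[:600])
E
```

```text
(no output)
```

View pics/ov.png

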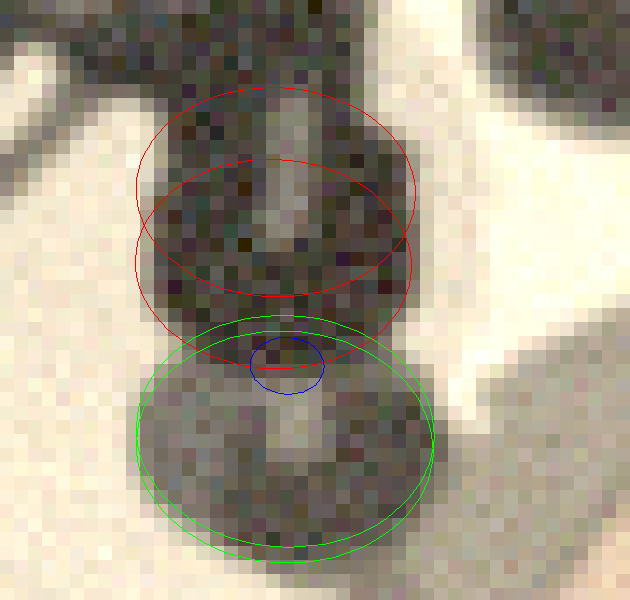

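>>> step_arm --increments '[0,0,-0.009,0.5,-3.5,-8,-1,0,0,-0.009,0.5,-3.5,-18,-1,0,0,-0.009,0.5,-3.5,-22,-1,0,0,-0.009,0.5,-3.5,-22,-1]'

```text
time: 15.45
tool_pos: [0.505, 0.0731, 0.0567]
eef_rot: [0.0, -0.004, 1.0, -0.0]
ft_force: [-0.0, -0.4, -1.3]
grip_width: 0.0107
```

```bash
python3 - <<'E'
from h import *
s=arm.read_state();print(s["tool_pos"],s["ft_force"])
snap("side","pics/s12.png")
s=arm.read_state();print(s["ft_force"],s["tool_pos"],s["grip_width"])
snap("side","pics/s12b.png")
need(0.01-np.pi/2,[.5049,.0735,.056])
a=(cv2.imread("pics/s12.png").astype(float)+cv2.imread("pics/s12b.png"))/2
b=a[245:292,315:360].astype(np.uint8)
g=cv2.convertScaleAbs(cv2.resize(b,None,fx=14,fy=14,interpolation=cv2.INTER_NEAREST),alpha=2.2)
t=np.linspace(0,2*np.pi,80)
for c,z,r,col in(((.5036,.0735),.035,.022,(0,0,255)),((.5036,.0735),.052,.022,(0,0,255)),((.5034,.0735),.01,.0245,(0,255,0)),((.5034,.0735),.014,.0245,(0,255,0))):
    P=np.c_[c[0]+r*np.cos(t),c[1]+r*np.sin(t),0*t+z]
    cv2.polylines(g,[((proj("side",P)-[314.5,244.5])*14).astype(int)],True,col,1)
cv2.imwrite("pics/ov2.png",g[:600])
E
```

```text
[0.50497358 0.07312453 0.05667078] [-0.04144769 -0.3787162  -1.25899884]
[-0.05444503 -0.08454393 -3.01942099] [0.50528601 0.0732136  0.05708284] 0.010551171033046897
rot [ 2.4000e-03  6.0000e-04 -3.1406e+00]
rot [-0.0004  0.0015  0.001 ]
shift mm [-0.5  0.3 -1.3] joints [ 0.45  0.3  -0.3   0.   -0.97 -2.01]
```

View pics/ov2.png

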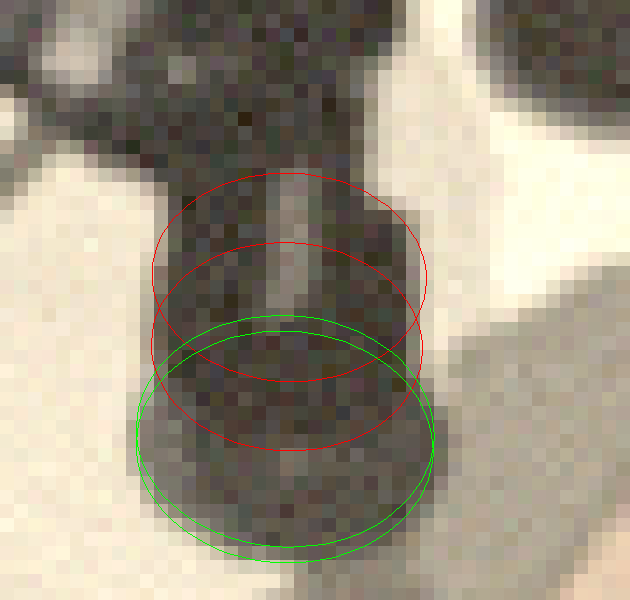

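>>> step_arm --increments '[0,0,0,0,0,-3,-1,0,0,0,0,0,-5,-1,0,0,0,0,0,-7,-1,0,0,0,0,0,-8,-1,0,0,0,0,0,-9,-1]'

```text
time: 16.18
tool_pos: [0.5051, 0.0729, 0.0482]
eef_rot: [0.001, -0.004, 1.0, -0.0]
ft_force: [-0.7, -2.4, -0.1]
grip_width: 0.0109
```

```bash
python3 - <<'E'
from h import *
s=arm.read_state();print(s["tool_pos"],s["ft_force"],s["torque"])
E
```

```text
[0.50514113 0.0728555  0.04824221] [-0.66721741 -2.39886666 -0.1383074 ] [-0.67718665  0.30259748 -0.0393206 ]
```

>>> step_arm --increments '[0,0,0,0,-0.5,-1,-1,0,0,0,0,-0.5,-2,-1,0,0,0,0,-0.5,-3,-1,0,0,0,0,-0.5,-3,-1]'

```text
time: 16.68
tool_pos: [0.505, 0.0726, 0.0449]
eef_rot: [0.0, -0.004, 1.0, 0.0]
ft_force: [-1.6, -1.3, -1.7]
grip_width: 0.0105
```

```bash
python3 - <<'E'
from h import *
s=arm.read_state();print(s["tool_pos"],s["ft_force"],s["torque"])
E
```

```text
[0.50504724 0.07257155 0.04493577] [-1.64471353 -1.2593759  -1.71924598] [-0.58603825  0.31659362  0.02203614]
```

>>> step_arm --increments '[0,0,0,-0.3,-0.3,-1.5,-1,0,0,0,-0.3,-0.3,-3,-1,0,0,0,-0.3,-0.3,-5,-1,0,0,0,-0.3,-0.3,-5,-1]'

```text
time: 17.18
tool_pos: [0.5049, 0.0724, 0.0399]
eef_rot: [0.001, -0.004, 1.0, 0.0]
ft_force: [-1.2, -0.5, -2.2]
grip_width: 0.0105
```

```bash
python3 - <<'E'
from h import *
s=arm.read_state();print(s["tool_pos"],s["ft_force"],s["torque"])
E
```

```text
[0.50493409 0.07243926 0.03994208] [-1.23225437 -0.54974776 -2.21474871] [-0.26855255  0.17515604 -0.02715588]
```

>>> step_arm --increments '[0,0,0,0,0,-1.5,-1,0,0,0,0,0,-3,-1,0,0,0,0,0,-4,-1,0,0,0,0,0,-4,-1]'

```text
time: 17.68
tool_pos: [0.5051, 0.0724, 0.0364]
eef_rot: [0.001, -0.004, 1.0, 0.0]
ft_force: [-2.0, -0.1, 2.8]
grip_width: 0.0105
```

>>> step_arm --increments '[0,0,0,0,0,-1,-1,0,0,0,0,0,-2,-1,0,0,0,0,0,-2,-1]'

```text
time: 18.05
tool_pos: [0.5051, 0.0724, 0.0344]
eef_rot: [0.001, -0.004, 1.0, 0.0]
ft_force: [-2.4, -1.7, 4.5]
grip_width: 0.0108
```

>>> step_arm --increments '[0,0,0,0,0,-1,-1,0,0,0,0,0,-1,-1]'

```text
time: 18.3
tool_pos: [0.5051, 0.0724, 0.0335]
eef_rot: [0.001, -0.005, 1.0, 0.0]
ft_force: [-3.3, -0.9, 5.7]
grip_width: 0.0104
```

>>> step_arm --increments '[0,0,0,0,0,-1,-1,0,0,0,0,0,-1,-1]'

```text
time: 18.55
tool_pos: [0.5051, 0.0724, 0.0326]
eef_rot: [0.001, -0.005, 1.0, 0.0]
ft_force: [-2.9, -1.1, 7.5]
grip_width: 0.0104
```

>>> step_arm --increments '[0,0,0,0,0,-1,-1,0,0,0,0,0,-1,-1]'

```text
time: 18.8
tool_pos: [0.5052, 0.0724, 0.0323]
eef_rot: [0.001, -0.005, 1.0, 0.0]
ft_force: [-5.0, 0.8, 11.7]
grip_width: 0.0107
```

>>> step_arm --increments '[0,0,0,0,0,-1,-1,0,0,0,0,0,-1,-1]'

```text
time: 19.05
tool_pos: [0.5053, 0.0724, 0.0321]
eef_rot: [0.001, -0.005, 1.0, 0.0]
ft_force: [-8.2, -1.3, 19.5]
grip_width: 0.011
```

>>> step_arm --increments '[0,0,0,-0.6,0,0,-1,0,0,0,-0.6,0,0,-1]'

```text
time: 19.3
tool_pos: [0.5052, 0.0724, 0.0322]
eef_rot: [0.002, -0.005, 1.0, 0.0]
ft_force: [-6.6, -0.5, 16.8]
grip_width: 0.011
```

```bash
python3 - <<'E'
from h import *
snap("side","pics/s13.png");snap("top","pics/t13.png")
s=arm.read_state();print(s["tool_pos"],s["ft_force"],s["torque"],s["dq"].round(3),s["grip_width"])
crop("pics/s13.png","pics/s13c.png",290,210,100,80,8)
crop("pics/s13.png","pics/s13d.png",350,100,100,100,5)
crop("pics/t13.png","pics/t13c.png",180,130,320,150,2)
E
```

```text
[0.50521951 0.07243984 0.0321815 ] [-6.51836693 -0.88870208 17.22535762] [-0.42151289  2.4950374   0.062546  ] [ 0.    -0.001  0.001  0.    -0.001  0.002] 0.010614137619649107
```

View pics/s13c.png

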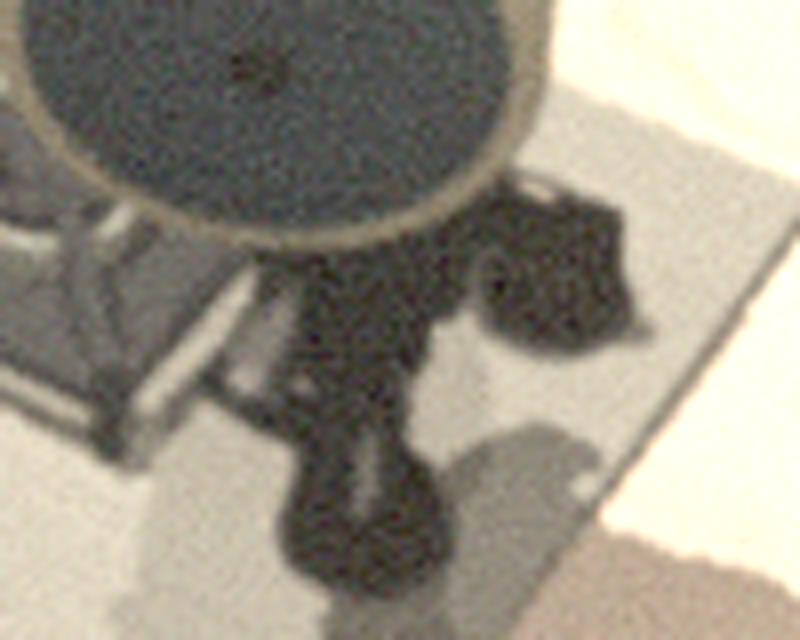

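View pics/s13d.png

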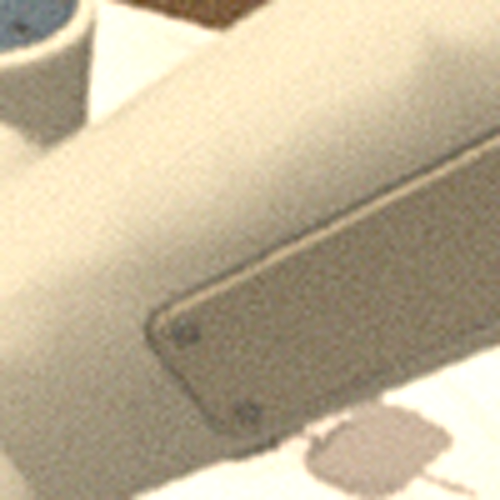

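View pics/t13c.png

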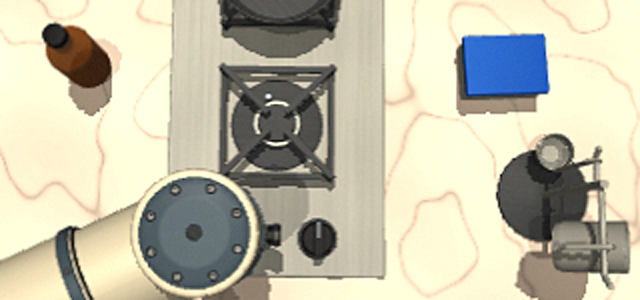

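```bash
python3 - <<'E'
from station import arm
print(arm.finish_job()); s=arm.read_state(); print(s["time"],s["tool_pos"],s["ft_force"])
E
```

```text
the job is handed in; nothing more can be done
None
the job is handed in; nothing more can be done
```

The cup is hanging by its handle on the free hook. The loose knob is back on its spindle and was still being held pressed in when I handed the job in, at about 19.4 s.

**Cup:** The last top picture shows it on the bar with its mouth tipped sideways. The arm blocked the side camera by then, but a side picture taken just after I let go also shows it hanging by the handle.

**Knob:**
- **Alignment:** I turned it so the pointer faces the back of the hob, and it slid down the spindle with almost no vertical force.
- **Pressing in:** The spring then pushed back by about 1 to 2 N for each mm until the knob stopped at a tool height of 0.032 m, which is where I expected the stop.
- **Final hold:** It was held at about 17 N; the spring needs 9 N at the stop.

**Other objects:** The fitted knob, tub and bottle look unmoved in the last top picture.

**Less certain:**
- **Sideways load:** About 6.5 N of sideways force, towards the robot, remained on the knob. Moving the tool 0.6 mm only eased it slightly.
- **Knob angle:** The gripper hides the knob's line from above, so I judged its final angle from the wrist angle and how freely it went on.
- **Spindle position:** The two cameras disagreed by about 2 mm on where the spindle is sideways.

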